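# Lock a spring channel nut into a key bench fixture rail

## Task

Take the red-knobbed spring channel nut out of its blue holder, lower it lengthwise through the slot of the zinc channel at the yellow mark, press it gently down against its spring, twist it a quarter turn and let it rise so that both its grooves catch the channel lips. Leave it standing there by itself with your gripper clear; never force it (the channel was bolted down off-centre, so feel for the slot), and leave the other things on the bench where they are.

Things in the scene. Friction and masses are not known exactly. Their poses are not given: they have to be found in the camera images.
- nut_grip (a point): Centre of the red bar knob of the loose spring channel nut (about 150 g): grip here. Knob 44 (x) x 20 (y) x 28 (z) mm, white stripe on top along x; pinch it across its 20 mm. Axes: x along the bar, y across it, z up. Below the knob a stem 12 mm in diameter, 26 mm long, then the plate. Half turns look the same; it may be twisted either way.
- nut: The same nut, origin at the centre of its plate's underside, 49 mm below nut_grip; same axes. Steel plate 39 (x) x 19 (y) x 9 mm. Two grooves along y in its top face, 8 mm wide, 3 mm deep, centred 12.5 mm either side of the stem. Under it a sprung round foot, 12 mm in diameter, 28 mm long: it yields 12 mm, then is solid; 2 N at first touch plus 0.7 N per mm, and damped.
- mark (a point): Yellow mark, level with the top of the channel lips (53 mm above the bench), above the BOARD's centreline. x along the channel (clamp towards -x), y across, z up. The slot's true centre is up to 12 mm to either side (y), differing each time: the channel is bolted off-centre. With the nut locked, nut_grip is 34 mm above this point. To turn, nut_grip must be under 31 mm; the foot is solid at 27 mm.
- slot_floor (a point): Point on the channel's inner floor, 38 mm below the mark (same axes, same off-centre error). The channel is 220 mm long (x), 55 wide, inside width 48, with a 22 mm wide slot along x in its top. The lips are turned down along both slot edges: 3 mm thick, 9 mm deep; the nut's plate turns under them and its grooves then rise onto them.
- fixture: The fixed fixture: plywood board 250 x 120 x 12 mm that carries the channel and, 123 mm from the mark towards -x, a small yellow-jawed clamp with a cracked grey fob shell (top 58 mm above the lips). Origin at the centre of the board's underside; axes as the mark's. The mark lies at x = 45 mm, y = 0, z = 53 mm.
- holder: Fixed blue plastic nut holder, 64 x 42 x 39 mm, origin at the centre of its underside. The nut's plate rests in its top pocket (5 mm deep, 1.5 mm play) on ledges 34 mm high; lift the nut 40 mm straight up to clear it. Its x is along the nut's bar.
- module: Loose bystander: beige programming module 90 x 140 x 34 mm, origin at the centre of its underside.
- key: Loose bystander: brass key 52 x 24 x 4 mm, origin under its middle.
- back_plate: Loose bystander: gunmetal fob back plate 36 x 60 x 5 mm, origin at the centre of its underside.
- jar: Loose bystander: glass jar of bolts, 74 mm in diameter, 70 mm tall, origin at the centre of its underside.
- driver: Loose bystander: screwdriver about 160 mm long lying down, its origin on the bench below its middle.
- new_fob: Loose bystander: new black fob 34 x 58 x 13 mm, origin at the centre of its underside.
Things that resemble listed ones, but are neither listed nor needed, are in the scene too. There is more than one size of the nut; the job needs the largest.

How it is judged:
By the outcome, as a careful person would: the job done as asked, in the order asked, and still so for the second after the job is handed in, with the robot touching nothing.
It also fails if it takes over 58 s, if anything falls off the work surface, if the arm or the gripper's body presses on something with over 40 N, if the wrist force passes 120 N, or if a joint passes its speed limit or range.

## Robot

A 7-joint arm with a two-finger parallel gripper is mounted at the origin on the work surface. World frame = base frame: x ahead of the robot, y to its left, z up, the work surface at z = 0. Lengths are in mm, angles in rad, forces in N, time in s.
With the tool pointing down it reaches from about 400 to 850 mm from the base axis. Payload 4.5 kg.
Tool frame: the origin (TCP) lies between the finger pads; the fingertips stand 8 mm ahead of it and the grasp point (between the pads) lies 11 mm behind it; z points along the fingers, y is the line along which they close (so a half turn about z gives the same grasp; the last joint's range is limited). The gripper opens to 85 mm and grips with 20 to 120 N. Pads are 22 mm wide; open, the fingers measure 114 mm over their backs; the gripper's body (76 mm by 85 mm) begins 54 mm behind the grasp point. The pads swing forward as they close: fully open they stand 13 mm farther back than shut.
Start: joints at [1.183, 0.689, -0.195, 1.565, 0.157, 0.902, -0.215], TCP at [255.908, -570.232, 239.317] pointing down, gripper open.
Joint ranges: [-3.01, 3.01], [-0.46, 2.08], [-1.47, 1.51], [0.13, 2.56], [-1, 4.14], [0.04, 2.09], [-2.66, 2.66]. Speed limits (rad/s): [2.57, 2.57, 3.14, 3.14, 3.14, 3.14, 3.14].

## Interface

Orientations are given as a rotation vector (axis times angle).
In Python, from station import r gives the robot as it stands.
- The arm moves only by the shell command python3 -m pendant 'ROWS' [FORCE]. ROWS is JSON, a list of rows, each a list of 3 entries, a list of its own where there are three numbers: the shift along the tool's x, y, z as a fraction of full scale, then the turn, a rotation vector about the tool's x, y, z as a fraction of full scale, then the closure, from -1 (fully open) to 1 (shut). A call has 1 to 5 rows; each row is the pose to reach, as a shift and turn from the pose commanded when the call began, along the tool's axes at that moment, turning the shorter way round; what a row does not reach only later rows make up. Full scale, the value 1, is 0.15 m for a shift and 180 degrees for a turn. A row lasts 1/8 s, in which the tool goes at most 62.5 mm and 10.7 degrees, less where a joint would pass 70% of its speed; a pose out of reach is approached as far as the arm can. A call with a number of a shift or a turn outside -1 to 1 is refused whole. A call with a gripper value outside its range is refused whole. The fingers move at their own pace and stop on an object; FORCE is the grip in N (left out, the last holds). Time passes only in rows, so rows that repeat a pose let the fingers close. It gives the time, the measured TCP pose, the force, the opening and the grip force at its end, in the units of the state.
- r.get_state(): the state, without advancing time (a new reading comes with each control period).
- r.grab_frame(name): name is "scene" or "top" or "wrist"; returns a dict with "img" (420x560x3 uint8, red, green, blue), "vertical_fov" (degrees; the focal length in pixels is half the picture's height over the tangent of half this angle, whatever the lens; pixels are square), "cx", "cy" (the principal point, pixels), "world_to_cam" (4x4, takes a point from world to camera coordinates); the wrist camera has in their place "T_tool_cam" (4x4, takes a point from camera to tool coordinates, whose origin is the TCP and whose axes are the flange's). Camera axes: x right, y down, z forward; pixel columns grow to the right and rows downward; lengths in mm; the calibration is good to about 2 mm. A picture is of the moment at which its call begins: read the wrist's pose just before it. There is no depth.
- r.job_done(): hands the job in; it is judged then, once.
Trained networks look in a picture, given as the dict that the camera call returned (one of the last four; its "shot" number tells which), for a name from the list of things; names that differ only in an ending like _2 or _b are one class to them, and where a whole thing is asked for, a point or a joint stands for the part that bears it (a point fixed in the world has none). Each returns a list of dicts, best first, with "conf" (0 to 1); they miss things now and then, are a little off and sometimes report something else, mostly with a low value. They report only what shows in the picture. A call takes as long as a camera call. They do not tell look-alikes from the thing itself.
- r.cut_out(name, picture): "pixels" (420x560 bool, what is visible of it) and "point" ([column, row] in pixels, amid what is visible of it).
- r.tip_of(name, picture): "point" ([column, row] in pixels: a listed point, or the origin of a listed thing).
The state is a dict: "time_s": time; "qpos": joint angles; "dq": joint speeds; "effort": joint torques, N m; "tcp_pos": TCP position; "tool_rot": TCP orientation; "wrist_force": force on the tool from outside, world axes, zero at the start; "moment": the same for the moment, N m; "gripper_width": finger opening in mm; "grip_force": force on a finger pad.
Only numpy, scipy, OpenCV 4.12 (cv2) and the standard library are available. Lean on these libraries where they do the work, as an engineer would, in place of code of your own. Each camera call takes 0.05 s, during which the arm holds its last target. There are 200 camera calls.

## Working session

There is one attempt and no reset: what is moved stays moved. The work goes in short steps, Python scripts to look and compute and a shell command to move; the robot and the scene stay as the last step left them, time stands still between calls to the robot, and variables do not carry over. Pictures are saved under pics/ and viewed, at most 10 in all, crops included, and the job is handed in when it is done.

```bash
ls; mkdir -p pics; cat > h.py <<'E'
import numpy as np, cv2
from station import r
from scipy.spatial.transform import Rotation as R
def cam(name):
    s=r.get_state(); f=r.grab_frame(name); 
    K=210/np.tan(np.radians(f["vertical_fov"])/2)
    if "T_tool_cam" in f:
        T=np.eye(4);T[:3,:3]=R.from_rotvec(s["tool_rot"]).as_matrix();T[:3,3]=s["tcp_pos"]
        C=T@np.array(f["T_tool_cam"])
    else: C=np.linalg.inv(np.array(f["world_to_cam"]))
    return f,K,C
def ray(f,K,C,p,z):
    d=C[:3,:3]@np.array([(p[0]-f["cx"])/K,(p[1]-f["cy"])/K,1.]);o=C[:3,3]
    return o+d*(z-o[2])/d[2]
def proj(f,K,C,P):
    q=np.linalg.inv(C)@np.append(P,1);return [f["cx"]+K*q[0]/q[2],f["cy"]+K*q[1]/q[2]]
def save(f,n,crop=None,s=1):
    im=f["img"][:,:,::-1]
    if crop: im=im[crop[1]:crop[3],crop[0]:crop[2]]
    cv2.imwrite("pics/"+n,cv2.resize(im,None,fx=s,fy=s,interpolation=cv2.INTER_CUBIC))
E
python3 - <<'E'
from h import *
np.set_printoptions(precision=2,suppress=True)
s=r.get_state();print(s)
ims=[]
for n in ["top","scene"]:
    f,K,C=cam(n);print(n,K,C[:3,3]);save(f,n+".png",None,1.4)
    for t in ["nut_grip","nut","mark","holder","fixture"]:
        for d in r.tip_of(t,f)[:4]:
            z={"nut_grip":83,"nut":34,"mark":53}.get(t,0)
            print(n,t,round(d["conf"],2),np.round(d["point"],1),ray(f,K,C,d["point"],z))
E
```

```text
pics
{'time_s': 0.0, 'qpos': array([ 1.18,  0.69, -0.19,  1.57,  0.16,  0.9 , -0.22]), 'dq': array([ 0., -0.,  0.,  0., -0.,  0.,  0.]), 'effort': array([  0.  , -53.96,  -1.27, -15.85,   0.01,   0.01,   0.  ]), 'tcp_pos': array([ 255.55, -569.65,  238.48]), 'tool_rot': array([-3.07, -0.66,  0.  ]), 'wrist_force': array([-0.46, -0.34,  0.01]), 'moment': array([-0.02,  0.08, -0.03]), 'grip_force': 0.0, 'gripper_width': 85.25843196202094}
top 442.3344111458699 [ 442.    -56.08 1048.03]
top nut_grip 0.77 [404.  274.1] [ 441.24 -276.55   83.  ]
top nut_grip 0.74 [416.2 311.7] [ 362.32 -299.18   83.  ]
top nut_grip 0.56 [404.4 239.9] [ 514.59 -280.16   83.  ]
top nut_grip 0.27 [397.2 274.6] [ 440.21 -262.07   83.  ]
top nut 0.68 [399.3 243. ] [ 511.28 -279.79   34.  ]
top nut 0.61 [154.5 162.4] [705.58 290.35  34.  ]
top nut 0.6 [398.2 274.8] [ 439.67 -274.75   34.  ]
top nut 0.58 [412.9 309.4] [ 363.29 -304.46   34.  ]
top mark 0.63 [279.7 222.6] [557.42  -8.59  53.  ]
top holder 0.85 [397.  277.4] [ 433.6 -279.1    0. ]
top fixture 0.9 [289.4 200.8] [616.11 -29.4    0.  ]
scene 390.79466262713214 [ 975.92 -604.47  700.05]
scene nut_grip 0.94 [157.1 253.5] [ 440.89 -279.39   83.  ]
scene nut_grip 0.74 [127.4 255.7] [ 392.43 -318.32   83.  ]
scene nut_grip 0.67 [365.3 238.9] [794.98   1.84  83.  ]
scene nut_grip 0.5 [183.9 279.1] [ 537.74 -298.81   83.  ]
scene nut 0.79 [186.8 290.3] [ 529.05 -293.03   34.  ]
scene nut 0.65 [129.7 266.8] [ 376.85 -315.16   34.  ]
scene nut 0.59 [165.5 265.1] [ 440.41 -267.99   34.  ]
scene mark 0.76 [274.9 210.5] [555.06   0.5   53.  ]
scene holder 0.9 [165.7 275. ] [ 435.3  -271.79    0.  ]
scene fixture 0.84 [288.7 238.1] [608.41 -18.29   0.  ]
scene fixture 0.61 [162.6 266.9] [ 411.42 -258.46    0.  ]
```

View pics/top.png

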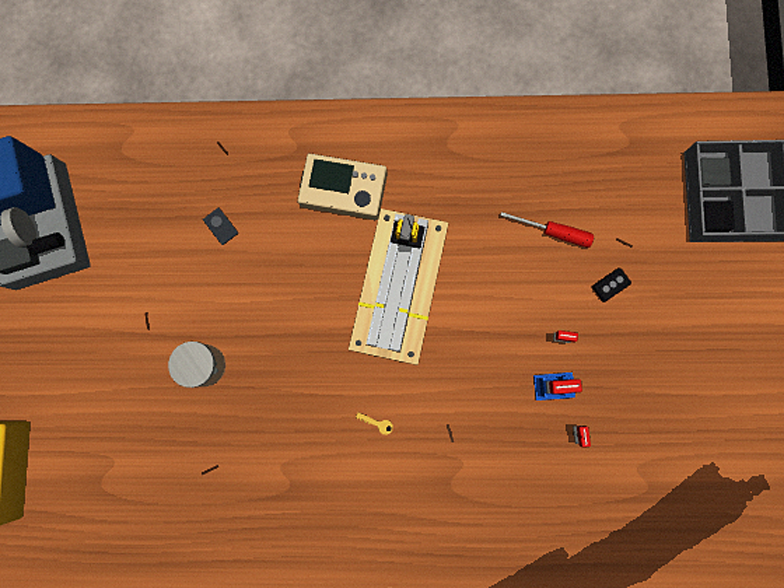

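View pics/scene.png

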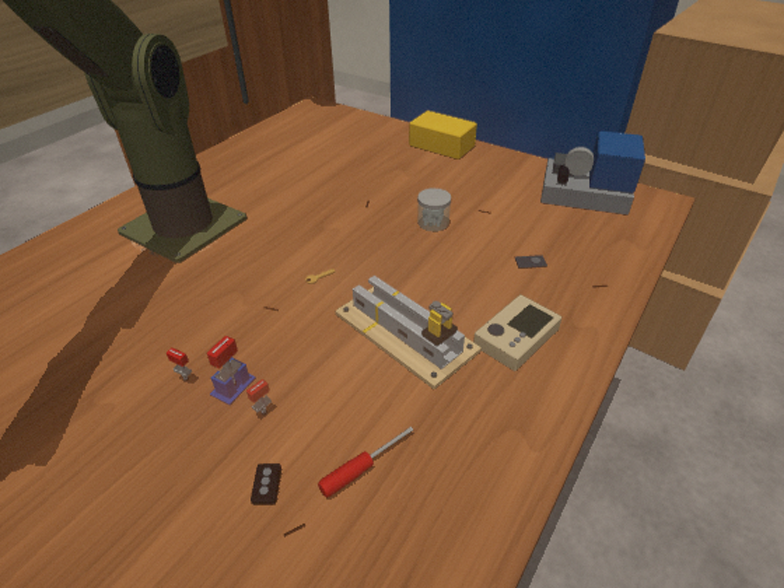

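The top view shows three red knobs: the middle, largest one sits in the blue holder at about (566,386) of the enlarged picture. The fixture has its clamp at (408,230) and its yellow mark lines at (370-430,310). Next I look from closer with the wrist camera.

```bash
cat >> h.py <<'E'
np.set_printoptions(precision=3,suppress=True)
def goal(p,yaw):
    """shift/turn fractions to bring TCP to p, pointing down, tool y axis at world angle yaw (mod pi)"""
    s=r.get_state();M=R.from_rotvec(s["tool_rot"]).as_matrix()
    best=None
    for k in(0,np.pi):
        y=np.array([np.cos(yaw+k),np.sin(yaw+k),0]);z=np.array([0,0,-1.]);G=np.c_[np.cross(y,z),y,z]
        w=R.from_matrix(M.T@G).as_rotvec()
        if best is None or np.linalg.norm(w)<np.linalg.norm(best):best=w
    return M.T@(np.array(p)-s["tcp_pos"])/150,best/np.pi,"deg",np.degrees(np.linalg.norm(best))
def st():
    s=r.get_state();print(s["time_s"],s["tcp_pos"],s["tool_rot"],s["wrist_force"],s["moment"],s["gripper_width"],s["grip_force"],"q7",s["qpos"][6])
def red(f,x0,y0,x1,y1):
    h=cv2.cvtColor(f["img"],cv2.COLOR_RGB2HSV);m=((h[...,0]<8)|(h[...,0]>172))&(h[...,1]>130)&(h[...,2]>60)
    q=np.zeros_like(m);q[y0:y1,x0:x1]=m[y0:y1,x0:x1];return q
E
python3 - <<'E'
from h import *
f,K,C=cam("top")
m=red(f,385,255,430,290);ys,xs=np.nonzero(m)
box=cv2.minAreaRect(np.c_[xs,ys].astype(np.float32));print(box)
b=cv2.boxPoints(box);W=np.array([ray(f,K,C,p,97) for p in b]);print(W)
e=[W[1]-W[0],W[2]-W[1]];L=max(e,key=np.linalg.norm);a=np.arctan2(L[1],L[0]);print("bar deg",np.degrees(a),np.linalg.norm(e,axis=1))
M=R.from_rotvec(r.get_state()["tool_rot"]).as_matrix();print(M)
w=r.grab_frame("wrist");print(w["T_tool_cam"],w["vertical_fov"])
print(goal([440,-278,200],a+np.pi/2))
f2=[ray(f,K,C,np.array(p)/1.4,0) for p in [(438,230),(411,357),(358,343),(386,217)]];print(f2)
E
```

```text
((403.5, 275.5), (9.0, 23.0), 90.0)
[[ 447.801 -248.447   97.   ]
 [ 447.698 -296.609   97.   ]
 [ 428.901 -295.842   97.   ]
 [ 428.967 -247.807   97.   ]]
bar deg -90.12165181755755 [48.162 18.813]
[[ 0.912  0.409  0.   ]
 [ 0.409 -0.912 -0.   ]
 [-0.     0.    -1.   ]]
[[   0.001   -0.95    -0.313   80.935]
 [   1.       0.       0.001    1.188]
 [  -0.001   -0.313    0.95  -133.944]
 [   0.       0.       0.       1.   ]] 64.33306596437757
(array([ 1.917, -1.275,  0.262]), array([ 0.   ,  0.   , -0.365]), 'deg', np.float64(65.71010441485839))
[array([705.31 , -86.562,   0.   ]), array([486.358, -38.816,   0.   ]), array([510.351,  51.018,   0.   ]), array([729.518,   3.594,   0.   ])]
```

```bash
python3 -m pendant '[[[1,-0.665,0.137],[0,0,-0.19],-1],[[1,-0.665,0.137],[0,0,-0.19],-1],[[1,-0.665,0.137],[0,0,-0.19],-1],[[1,-0.665,0.137],[0,0,-0.19],-1],[[1,-0.665,0.137],[0,0,-0.19],-1]]'; python3 - <<'E'
from h import *
st();print(goal([440,-278,200],0))
E
```

```text
time_s: 1.32
tcp_pos: [351.6, -418.6, 218.9]
tool_rot: [2.743, 1.53, -0.001]
wrist_force: [0.0, -1.0, -0.2]
gripper_width: 85.7
grip_force: 0.0
1.325 [ 351.58  -418.553  218.896] [ 2.743  1.53  -0.001] [ 0.037 -0.957 -0.233] [-0.056  0.045  0.051] 85.70785713401146 0.0 q7 -0.05993214843135474
(array([1.107, 0.009, 0.125]), array([-0.   ,  0.   , -0.176]), 'deg', np.float64(31.70433377751849))
```

```bash
python3 -m pendant '[[[1,0.01,0.12],[0,0,-0.176],-1],[[1,0.01,0.12],[0,0,-0.176],-1],[[1,0.01,0.12],[0,0,-0.176],-1],[[1,0.01,0.12],[0,0,-0.176],-1]]'; python3 - <<'E'
from h import *
st()
f,K,C=cam("wrist");save(f,"w1.png")
for t,z in [("nut_grip",83),("nut",34),("holder",0)]:
    for d in r.tip_of(t,f)[:3]: print(t,round(d["conf"],2),np.round(d["point"],1),ray(f,K,C,d["point"],z))
m=r.cut_out("nut_grip",f)
print([(round(d["conf"],2),d["point"],d["pixels"].sum()) for d in m[:3]])
E
```

```text
time_s: 1.82
tcp_pos: [432.6, -290.6, 200.7]
tool_rot: [2.221, 2.222, 0.001]
wrist_force: [-0.5, 0.2, 0.1]
gripper_width: 85.4
grip_force: 0.0
1.825 [ 432.642 -290.631  200.713] [2.221 2.222 0.001] [-0.526  0.223  0.123] [ 0.028  0.01  -0.006] 85.36751150321997 0.0 q7 0.06424011927995363
nut_grip 0.75 [278.1 178.7] [ 438.48  -273.937   83.   ]
nut_grip 0.72 [188.9 208.1] [ 367.536 -298.073   83.   ]
nut_grip 0.66 [366.7 183.8] [ 507.528 -277.977   83.   ]
nut 0.81 [276.2 166.7] [ 437.678 -274.904   34.   ]
nut 0.79 [360.8 175.5] [ 515.822 -283.105   34.   ]
nut 0.64 [199.8 196.2] [ 365.907 -303.169   34.   ]
holder 0.83 [278.6 160.3] [ 440.573 -275.545    0.   ]
[(0.92, [364.1, 182.5], np.int64(1105)), (0.74, [191.0, 202.4], np.int64(1069)), (0.72, [276.9, 179.5], np.int64(1697))]
```

View pics/w1.png

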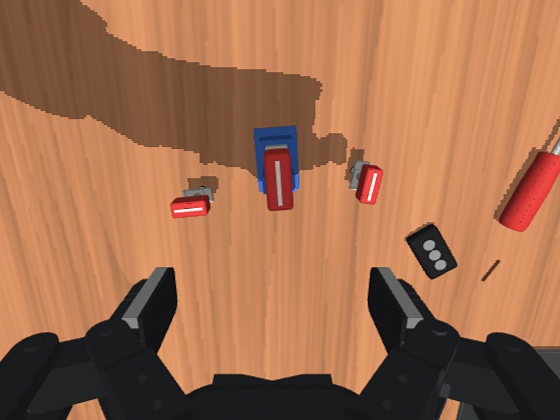

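The wrist picture shows the large knob at (278,180), with its stripe running from (277,162) to (280,208). The small look-alikes at (190,208) and (369,184) are near the finger paths, so I will half close before descending.

```bash
python3 - <<'E'
from h import *
f,K,C=cam("wrist")
im=f["img"].astype(int)
m=np.zeros(im.shape[:2],bool);m[150:215,262:296]=True
w=m&(im.min(2)>150);r_=m&red(f,262,140,296,215)
for mm,z in((w,97),(r_|w,97)):
    ys,xs=np.nonzero(mm);P=np.array([ray(f,K,C,p,z)[:2] for p in np.c_[xs,ys]])
    c=P.mean(0);u=np.linalg.svd(P-c)[2][0];box=cv2.minAreaRect(P.astype(np.float32))
    print(len(xs),c,np.degrees(np.arctan2(u[1],u[0]))%180,box)
E
```

```text
106 [ 438.422 -273.294] 94.45661419808633 ((438.4800109863281, -273.796142578125), (1.717728853225708, 33.35860061645508), 4.487916946411133)
1372 [ 438.27  -272.555] 95.11244336858931 ((438.424560546875, -273.08502197265625), (19.304805755615234, 43.294952392578125), 4.3049821853637695)
```

```bash
python3 - <<'E'
from h import *
print(goal([438.4,-273.7,72],np.radians(4.4)))
E
```

```text
(array([0.128, 0.05 , 0.858]), array([-0.   ,  0.   , -0.026]), 'deg', np.float64(4.614060143363395))
```

```bash
python3 -m pendant '[[[0.12,0.05,0.4],[0,0,-0.026],0],[[0.12,0.05,0.4],[0,0,-0.026],0],[[0.12,0.05,0.4],[0,0,-0.026],0],[[0.12,0.05,0.4],[0,0,-0.026],0]]' ; python3 - <<'E'
from h import *
st();print(goal([438.4,-273.7,72],np.radians(4.4)))
f,K,C=cam("wrist");save(f,"w2.png")
im=f["img"].astype(int);m=red(f,200,100,360,330)
n,l,s,c=cv2.connectedComponentsWithStats(m.astype(np.uint8));print(s[:5],c[:5])
for z in (97,):
    i=1+s[1:,4].argmax();ys,xs=np.nonzero(l==i);P=np.array([ray(f,K,C,p,z)[:2] for p in np.c_[xs,ys]]);print(cv2.minAreaRect(P.astype(np.float32)))
E
```

```text
time_s: 2.62
tcp_pos: [440.0, -274.3, 142.4]
tool_rot: [2.128, 2.306, 0.0]
wrist_force: [0.7, 0.1, -0.2]
gripper_width: 42.9
grip_force: 0.0
2.625 [ 439.975 -274.321  142.427] [2.128 2.306 0.   ] [ 0.725  0.136 -0.246] [ 0.036 -0.002  0.011] 42.856384044837874 0.0 q7 0.015522700259347934
(array([ 0.006, -0.011,  0.469]), array([0.001, 0.001, 0.001]), 'deg', np.float64(0.26978457932586264))
[[     0      0    560    420 232986]
 [   251    188     34     79   2210]
 [   359    243      1      4      4]] [[279.61  209.344]
 [267.714 225.867]
 [359.    244.5  ]]
((438.0884704589844, -269.6150207519531), (19.066661834716797, 48.87720489501953), 4.65130615234375)
```

```bash
python3 -m pendant '[[[0.01,-0.01,0.469],[0,0,0],0],[[0.01,-0.01,0.469],[0,0,0],0],[[0.01,-0.01,0.469],[0,0,0],0],[[0.01,-0.01,0.469],[0,0,0],0],[[0.01,-0.01,0.469],[0,0,0],1]]' 40; python3 -m pendant '[[[0,0,0],[0,0,0],1],[[0,0,0],[0,0,0],1],[[0,0,0],[0,0,0],1],[[0,0,0],[0,0,0],1]]' 40;  python3 - <<'E'
from h import *
st()
E
```

```text
time_s: 3.3
tcp_pos: [438.6, -272.1, 71.9]
tool_rot: [2.127, 2.309, 0.001]
wrist_force: [-0.2, 0.6, -0.1]
gripper_width: 25.6
grip_force: 0.0
time_s: 3.8
tcp_pos: [438.4, -272.0, 71.7]
tool_rot: [2.127, 2.309, 0.0]
wrist_force: [0.1, 0.6, 8.0]
gripper_width: 19.5
grip_force: 41.4
3.8 [ 438.419 -271.996   71.653] [2.127 2.309 0.   ] [0.081 0.632 8.045] [0.029 0.132 0.015] 19.479515297410767 41.40022337436676 q7 -0.07653663849133284
```

```bash
python3 -m pendant '[[[0,0,-0.07],[0,0,0],1],[[0,0,-0.2],[0,0,0],1],[[0,0,-0.4],[0,0,0],1],[[0,0,-0.7],[0,0,0],1],[[0,0,-0.9],[0,0,0],1]]' 60; python3 - <<'E'
from h import *
st()
f,K,C=cam("top");save(f,"t2.png",(240,140,340,280),5)
for t,z in [("mark",53),("slot_floor",15),("fixture",0)]:
    for d in r.tip_of(t,f)[:2]: print(t,round(d["conf"],2),np.round(d["point"],1),ray(f,K,C,d["point"],z))
E
```

```text
time_s: 4.42
tcp_pos: [437.8, -271.5, 207.7]
tool_rot: [2.127, 2.31, 0.001]
wrist_force: [0.8, -0.4, -1.5]
gripper_width: 19.6
grip_force: 58.9
4.425 [ 437.847 -271.519  207.716] [2.127 2.31  0.001] [ 0.759 -0.431 -1.475] [-0.043 -0.039  0.002] 19.627457249748897 58.87384057044983 q7 0.08433218354358439
mark 0.74 [281.1 223.3] [555.805 -11.764  53.   ]
fixture 0.65 [289.4 202.9] [611.007 -29.383   0.   ]
fixture 0.17 [277.9 219.7] [570.571  -1.756  -0.   ]
```

View pics/t2.png

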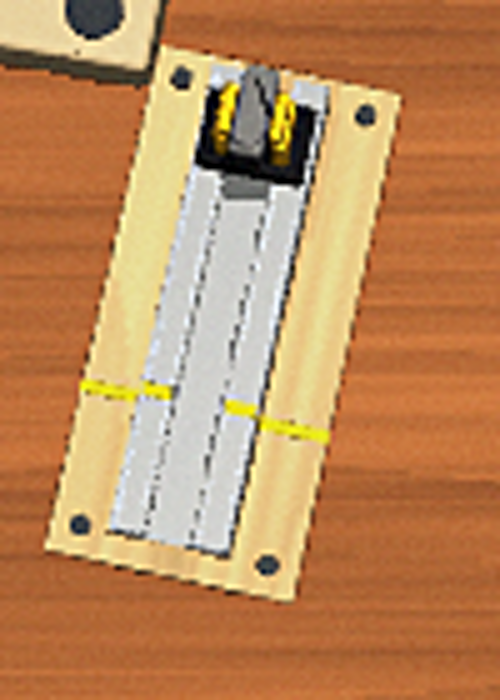

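The zoomed top view shows the channel running down-left. The slot edges show as dashed lines from (218,190) to (148,530) and from (262,220) to (195,540), the yellow mark is at rows 390-410, and the clamp is at (255,120). I carry the nut there, with the wrist camera looking on the mark.

```bash
python3 - <<'E'
from h import *
f,K,C=cam("top")
def pt(x,y,z): return ray(f,K,C,(x/5+240,y/5+140),z)
for n,a,b,z in [("L",(218,190),(148,530),53),("R",(262,220),(195,540),53),("boardL",(160,45),(45,550),12),("boardR",(400,97),(294,600),12),("markline",(82,386),(330,437),12)]:
    A,B=pt(*a,z),pt(*b,z);print(n,A,B,np.degrees(np.arctan2(*(B-A)[1::-1])))
print(goal([615,-24,230],np.radians(77.7)),r.get_state()["qpos"])
E
```

```text
L [660.474 -17.603  53.   ] [504.508  14.211  53.   ] 168.47124908159537
R [646.248 -37.755  53.   ] [499.922  -6.987  53.   ] 168.12512219845112
boardL [741.226  11.907  12.   ] [497.906  65.516  12.   ] 167.57482135873886
boardR [ 714.105 -103.434   12.   ] [474.197 -51.141  12.   ] 167.7034040172986
markline [575.391  48.609  12.   ] [550.434 -68.534  12.   ] -102.02693872797947
(array([ 1.546,  1.319, -0.169]), array([-0.   , -0.   , -0.405]), 'deg', np.float64(72.98208545919631)) [ 0.778  0.632 -0.504  1.923  0.458  0.703  0.082]
```

```bash
python3 -m pendant '[[[0.85,0.72,-0.12],[0,0,-0.2],1],[[0.85,0.72,-0.12],[0,0,-0.2],1],[[0.85,0.72,-0.12],[0,0,-0.2],1],[[0.85,0.72,-0.12],[0,0,-0.2],1],[[0.85,0.72,-0.12],[0,0,-0.2],1]]' 80; python3 - <<'E'
from h import *
st();print(goal([615,-24,230],np.radians(77.7)),r.get_state()["qpos"])
E
```

```text
time_s: 5.3
tcp_pos: [533.9, -135.3, 221.8]
tool_rot: [-1.308, -2.853, 0.002]
wrist_force: [0.3, -0.1, -1.7]
gripper_width: 19.0
grip_force: 81.7
5.3 [ 533.852 -135.266  221.753] [-1.308 -2.853  0.002] [ 0.263 -0.083 -1.718] [-0.     0.028  0.009] 18.98595742820689 81.70862317085266 q7 0.33559515118434824
(array([ 0.209,  0.894, -0.056]), array([-0.   , -0.001, -0.205]), 'deg', np.float64(36.96240946255637)) [ 0.564  0.687 -0.679  1.793  0.55   0.864  0.336]
```

```bash
python3 -m pendant '[[[0.21,0.894,-0.055],[0,0,-0.205],1],[[0.21,0.894,-0.055],[0,0,-0.205],1],[[0.21,0.894,-0.055],[0,0,-0.205],1],[[0.21,0.894,-0.055],[0,0,-0.205],1],[[0.21,0.894,-0.055],[0,0,-0.205],1]]' 80; python3 - <<'E'
from h import *
st();f,K,C=cam("wrist");save(f,"w3.png",None,1.4);np.savez("w3",img=f["img"],K=K,C=C,cx=f["cx"],cy=f["cy"])
for t,z in [("mark",53),("slot_floor",15),("nut",0),("nut_grip",0)]:
    for d in r.tip_of(t,f)[:2]: print(t,round(d["conf"],2),np.round(d["point"],1),ray(f,K,C,d["point"],z))
print(r.get_state()["qpos"])
E
```

```text
time_s: 5.92
tcp_pos: [615.1, -25.3, 230.2]
tool_rot: [-0.343, -3.12, 0.002]
wrist_force: [0.8, -0.4, -0.6]
gripper_width: 18.8
grip_force: 81.6
5.925 [615.082 -25.305 230.223] [-0.343 -3.12   0.002] [ 0.828 -0.355 -0.594] [-0.012 -0.01   0.016] 18.809451445912355 81.61006808280945 q7 0.7389836102872271
mark 0.91 [279.4 123.4] [563.791  -8.152  53.   ]
slot_floor 0.73 [281.7 119.6] [563.817  -5.017  15.   ]
nut 0.57 [  4.7 137.1] [ 518.18  -300.638    0.   ]
nut_grip 0.72 [270.4 295. ] [772.427 -63.497   0.   ]
[ 0.402  0.798 -0.834  1.583  0.655  1.06   0.74 ]
```

View pics/w3.png

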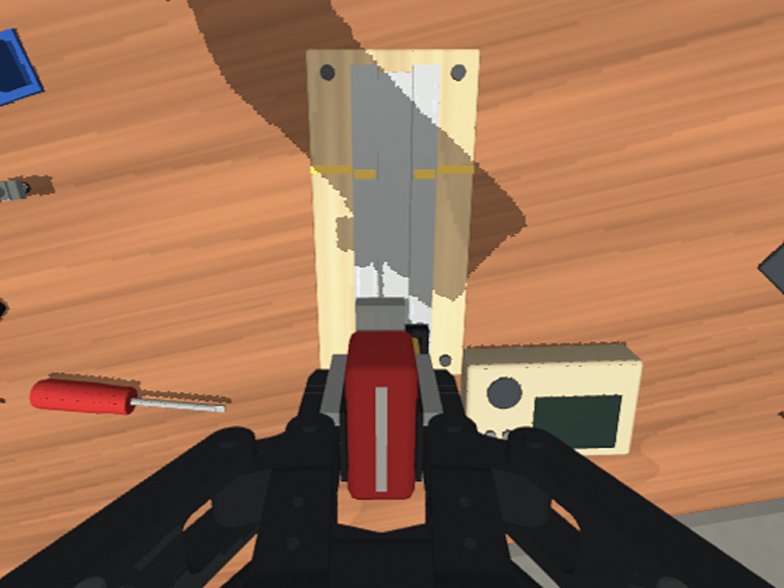

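The wrist picture shows the mark at about (280,123) in original pixels, with the inner slot edges near columns 269 and 296. The held nut's plate end shows at columns 254-291, rows 213-235, and the nut is held straight.

```bash
python3 - <<'E'
from h import *
d=np.load("w3.npz");im=d["img"].astype(int);g=im.sum(2)//3
for y in (105,120,123,124,125,126,135,150,165): print(y,"y" if 0 else "",g[y,242:320])
print("b124",im[124,245:320,2])
for y in (214,218,222,226,230): print(y,g[y,244:305])
print("col272",g[205:240,272])
E
```

```text
105  [130 128 130 131 133 137 139 142 141 138 133 133 133 133 133 133 132 132
 133 133 133 133 132 133 132 133 132 133 132 133 134 133 133 133 132 133
 133 133 133 133 133 133 133 133 133 133 132 133 132 133 134 117 120 133
 133 133 132 132 133 133 133 133 133 133 132 133 133 133 132 132 135 136
 132 128 127 127 130 130]
120  [131 130 131 130 131 131 131 131 130 132 131 132 131 131 132 132 131 133
 132 131 131 131 132 131 132 132 132 125 125 132 132 132 131 132 132 131
 132 132 131 131 131 131 131 132 131 131 131 132 132 132 133 116 118 133
 132 132 131 131 132 131 132 131 132 132 131 132 131 132 131 131 132 130
 130 131 130 130 130 131]
123  [130 130 130 130 130 129 130 130 130 131 129 131 130 130 130 129 131 131
 131 130 131 130 130 130 130 131 132 124 126 132 131 131 132 132 131 131
 131 132 132 131 131 131 131 132 132 131 131 131 131 132 134 116 119 133
 129 129 130 130 130 130 131 131 130 131 131 130 130 130 132 128 130 129
 129 130 130 130 130 130]
124  [133 130 130 132 132 135 138 140 140 135 129 131 130 130 130 131 130 130
 131 131 131 131 132 131 130 130 132 124 125 132 132 
[... 2832 characters left out ...]
34 232 219 220
 220 220 220 220 220 220 220]
226 [217 217 216 215 217 217 213 209 209 192 139 112 116 118 120 119 118 117
 118 119 120 120 118 116 115 116 117 116 117 118 117 116 118 117 116 115
 115 115 116 115 115 116 116 116 116 124 127 146 200 224 221 220 220 220
 220 220 220 220 220 220 220]
230 [217 217 215 215 217 216 213 209 208 190 138 113 115 118 120 120 118 117
 118 120 119 120 119 116 115 116 116 117 118 117 117 117 117 117 116 115
 115 115 115 115 115 115 116 116 118 128 135 118 119 129 194 234 233 192
 146 147 147 146 198 232 229]
col272 [125 124 122 123 124 126 129 113  88  86  86  85  83 105 115 115 115 115
 116 118 118 117 117 118 117 118 117 117 117 120  97  69  51  48  48]
```

```bash
python3 -m pendant '[[[0.362,0.04,0],[0,0,0],1],[[0.362,0.04,0.3],[0,0,0],1],[[0.362,0.04,0.65],[0,0,0],1],[[0.362,0.04,0.65],[0,0,0],1],[[0.362,0.04,0.65],[0,0,0],1]]' 80; python3 - <<'E'
from h import *
st();f,K,C=cam("wrist");save(f,"w4.png",None,1.4);np.savez("w4",img=f["img"],K=K,C=C,cx=f["cx"],cy=f["cy"])
E
```

```text
time_s: 6.8
tcp_pos: [565.3, -6.1, 135.8]
tool_rot: [0.339, 3.121, 0.002]
wrist_force: [0.2, -0.2, -0.1]
gripper_width: 18.8
grip_force: 81.5
6.8 [565.341  -6.072 135.765] [0.339 3.121 0.002] [ 0.238 -0.247 -0.109] [ 0.033 -0.019  0.004] 18.84874239995868 81.51564002037048 q7 0.5322840850573245
```

View pics/w4.png

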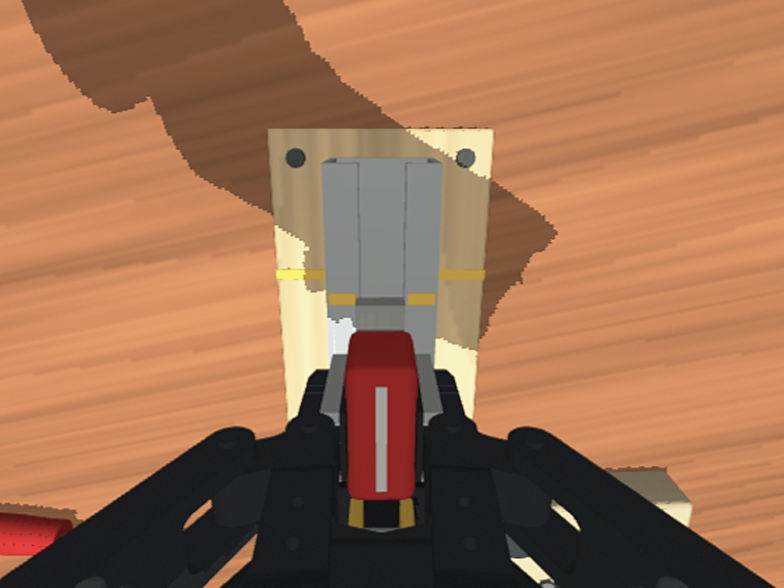

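The nut now hangs above the slot: the plate end is at columns 355-406, row 300 (enlarged), and the slot lines at 359-406 run on under it, just in line with the mark. I measure the offset.

```bash
python3 - <<'E'
from h import *
d=np.load("w4.npz");im=d["img"].astype(int);g=im.sum(2)//3
print(d["cx"],d["cy"],d["K"])
for y in (125,150,175,200): print(y,g[y,228:262],"|",g[y,282:316])
for y in (216,219,222,226,230): print(y,g[y,244:310])
print("b213",im[213,230:320,2])
C=d["C"]
E
```

```text
271.97011028670914 203.65271571586695 333.9067191749851
125 [144 143 138 137 137 137 137 137 137 137 137 137 138 137 137 136 137 137
 137 136 138 138 137 137 137 137 139 122 123 139 137 137 137 137] | [137 137 137 138 138 138 138 122 123 138 138 137 137 137 137 137 137 137
 136 137 137 137 137 137 137 137 137 138 137 137 137 137 137 138]
150 [142 144 142 138 136 136 136 136 136 136 136 136 137 137 136 136 136 137
 136 136 137 136 136 136 136 136 138 120 122 137 136 136 136 137] | [136 137 136 136 137 137 129 119 129 138 136 136 137 136 136 136 136 136
 136 136 136 136 136 136 135 137 136 136 135 136 135 136 138 140]
175 [138 141 144 142 136 135 135 135 135 136 135 136 135 135 135 135 134 135
 135 135 135 135 135 135 135 135 136 137 121 121 137 135 135 135] | [135 135 135 136 136 138 113 116 137 135 135 134 135 135 135 135 135 135
 135 135 135 135 136 134 135 135 135 135 135 135 136 136 139 138]
200 [138 139 142 143 140 134 134 135 134 134 135 134 134 135 134 134 134 135
 134 134 135 134 134 134 134 134 135 135 120 122 136 135 134 135] | [134 135 135 135 135 136 120 121 135 135 134 13
[... 1127 characters left out ...]
34 134
 134 134 134 134 133 134 134 134 134 134 134 133]
230 [227 226 226 226 226 227 232 190 130 129 123 120 121 123 125 124 123 122
 124 125 125 125 123 121 120 120 121 122 122 123 122 122 123 122 121 120
 120 120 120 120 119 120 121 121 122 130 134 133 134 134 134 134 134 133
 134 134 134 133 134 134 134 134 134 133 134 134]
b213 [183 188 158 129 109  66  65  66  66  66  66  66  66  66  66  66  67  67
  66  66  67  66  66  63  78  91  89  90  92  93  91  90  91  91  92  92
  92  90  89  89  90  88  88  88  88  88  88  87  87  88  86  86  86  87
  86  87  88  87  99 127 127  91  64  66  66  66  66  67  66  66  66  67
  67  67  66  66  66  66  65  63  92 127 112  98 113 113 114 115 114 114]
```

```bash
python3 -m pendant '[[[0,0.005,0],[0,0,0],1],[[0,0.005,0.08],[0,0,0],1],[[0,0.005,0.08],[0,0,0],1],[[0,0.005,0.08],[0,0,0],1]]' 80; python3 - <<'E'
from h import *
st();f,K,C=cam("wrist");im=f["img"].astype(int);g=im.sum(2)//3
h=cv2.cvtColor(f["img"],cv2.COLOR_RGB2HSV)
# lip mark: yellow columns left and right of slot
m=(h[...,0]>18)&(h[...,0]<32)&(h[...,1]>130)&(h[...,2]>100)
n,l,s,c=cv2.connectedComponentsWithStats(m.astype(np.uint8))
M=R.from_rotvec(r.get_state()["tool_rot"]).as_matrix();t=r.get_state()["tcp_pos"]
def tool(p,z): return M.T@(ray(f,K,C,p,z)-t)
for i in range(1,n):
    if s[i,4]>40: print(s[i],c[i],"tool53",tool(c[i],53),"tool12",tool(c[i],12))
for y in (130,160,190):
    a=g[y,240:272].argmin()+240;b=g[y,272:305].argmin()+272;print(y,a,b,tool((a,y),53),tool((b,y),53))
for y in (218,221): print(g[y,246:300])
E
```

```text
time_s: 7.35
tcp_pos: [564.2, -6.0, 122.0]
tool_rot: [-0.338, -3.123, 0.0]
wrist_force: [0.1, 0.3, -2.4]
gripper_width: 19.1
grip_force: 81.5
7.35 [564.228  -5.97  122.019] [-0.338 -3.123  0.   ] [ 0.098  0.332 -2.375] [ 0.042 -0.007 -0.021] 19.14228680857425 81.5164589881897 q7 0.5139983377126576
[194 199  36   8 287] [211.495 202.488] tool53 [ 13.262 -39.642  69.154] tool12 [ -0.166 -47.478 110.154]
[316 199  35   8 267] [332.82  202.532] tool53 [13.289 37.967 69.156] tool12 [ -0.134  45.807 110.157]
[233 218  20   9 179] [242.553 221.978] tool53 [ -0.101 -20.135  69.155] tool12 [-16.228 -24.031 110.156]
[293 219  20   8 160] [302.5 222.5] tool53 [-0.437 18.976 69.156] tool12 [-16.631  22.98  110.157]
[249 371  10   6  43] [254.    373.558] tool53 [-125.375  -14.725   69.162] tool12 [-166.805  -17.528  110.164]
130 255 291 [ 58.804 -11.105  69.152] [58.817 10.38  69.153]
160 255 290 [ 40.726 -11.384  69.153] [40.739 10.099 69.154]
190 255 290 [ 21.585 -11.68   69.154] [21.601 10.434 69.155]
[130 129 129 129 129 129 130 121 109 110 111 111 110 110 111 111 111 110
 111 110 111 111 110 111 110 111 110 110 110 111 110 110 110 110 111 110
 111 110 111 111 111 111 110 105 121 137 134 128 124 124 125 125 125 124]
[135 135 135 135 134 135 136 131 120 120 121 121 121 121 121 120 121 121
 121 120 121 121 121 121 121 121 122 120 121 120 121 120 122 121 121 121
 121 121 122 121 121 121 121 119 127 136 135 133 135 135 134 135 135 135]
```

```bash
python3 - <<'E'
from h import *
st();f,K,C=cam("wrist");print(f["cx"],f["cy"]);np.set_printoptions(precision=5,suppress=True);print(np.array(f["T_tool_cam"]))
s=r.get_state();M=R.from_rotvec(s["tool_rot"]).as_matrix();t=s["tcp_pos"];print(M,M.T@(C[:3,3]-t),M.T@C[:3,:3])
g=f["img"].astype(int).sum(2)//3
print(M.T@(ray(f,K,C,(272.5,200),53)-t))
# plate plane at tool z 34, slot
for y in (130,160,190,205): print(y,g[y,250:262],g[y,284:296])
for y in (218,221): print(g[y,250:258],g[y,284:296])
E
```

```text
7.4 [564.366  -5.89  122.156] [0.338 3.123 0.   ] [ 0.212  0.229 -0.934] [-0.003  0.04  -0.004] 19.22456983067833 81.51675939559937 q7 0.5139699602365639
271.97011028670914 203.65271571586695
[[   0.00055   -0.94917   -0.31476   79.66896]
 [   1.         0.00068   -0.00029   -0.77036]
 [   0.00048   -0.31475    0.94917 -133.94378]
 [   0.         0.         0.         1.     ]]
[[-0.97679  0.21422  0.0002 ]
 [ 0.21422  0.97679  0.00004]
 [-0.00019  0.00008 -1.     ]] [  79.70941   -0.79926 -133.88346] [[ 0.00059 -0.94921 -0.31463]
 [ 1.       0.00073 -0.00032]
 [ 0.00053 -0.31463  0.94921]]
[14.8442  -0.53065 69.22381]
130 [138 138 138 140 121 124 139 138 138 138 138 138] [138 138 138 138 138 138 123 115 132 139 137 138]
160 [137 137 136 137 138 121 123 138 137 137 137 137] [136 137 137 136 136 138 121 123 138 137 136 137]
190 [135 136 136 136 137 114 116 137 136 136 136 135] [136 135 136 135 137 113 116 137 136 136 135 135]
205 [136 134 135 135 136 121 123 137 135 135 135 135] [135 135 136 135 137 114 116 137 136 134 135 135]
[134 135 136 125 109 110 110 111] [111 111 110 111 110 114 127 136 131 127 129 129]
[135 135 136 131 120 121 120 121] [120 120 121 121 121 118 127 135 138 133 135 135]
```

```bash
python3 -m pendant '[[[0,0.004,0.02],[0,0,0],1],[[0,0.004,0.08],[0,0,0],1],[[0,0.004,0.14],[0,0,0],1],[[0,0.004,0.16],[0,0,0],1],[[0,0.004,0.16],[0,0,0],1]]' 80; python3 - <<'E'
from h import *
st();f,K,C=cam("wrist");g=f["img"].astype(int).sum(2)//3;save(f,"w5.png",(180,140,360,300),4)
for y in (150,180,200): print(y,g[y,246:262],g[y,284:300])
for y in (218,221): print(g[y,246:262],g[y,284:300])
st()
E
```

```text
time_s: 8.07
tcp_pos: [564.3, -5.3, 97.7]
tool_rot: [-0.338, -3.123, 0.0]
wrist_force: [0.8, 0.8, -2.2]
gripper_width: 19.0
grip_force: 81.5
8.075 [564.258  -5.324  97.735] [-0.338 -3.123  0.   ] [ 0.782  0.827 -2.244] [-0.002 -0.048  0.024] 18.975736739089253 81.5169632434845 q7 0.479231343583752
150 [139 138 138 139 140 124 116 133 140 139 138 139 138 138 139 139] [138 139 138 139 139 138 140 125 108 126 139 138 138 139 138 138]
180 [137 137 137 137 137 139 115 118 138 138 137 138 137 137 138 137] [137 137 137 137 137 138 139 115 118 139 137 137 137 137 137 137]
200 [136 137 138 137 138 139 114 109 132 138 137 137 137 137 137 137] [135 137 136 137 137 138 122 114 130 138 137 138 137 137 137 137]
[136 135 136 137 136 137 130 116 111 112 112 112 113 111 112 112] [111 112 112 112 110 124 113 118 138 136 136 136 136 136 136 136]
[136 136 136 136 137 136 128 122 122 122 123 122 122 123 123 122] [122 122 122 122 122 129 114 118 138 137 136 136 137 135 136 136]
8.125 [564.458  -5.237  98.045] [-0.338 -3.123 -0.   ] [ 1.006  0.518 -0.728] [ 0.006 -0.036  0.015] 18.924976615350992 81.51647686958313 q7 0.47926180507352883
```

View pics/w5.png

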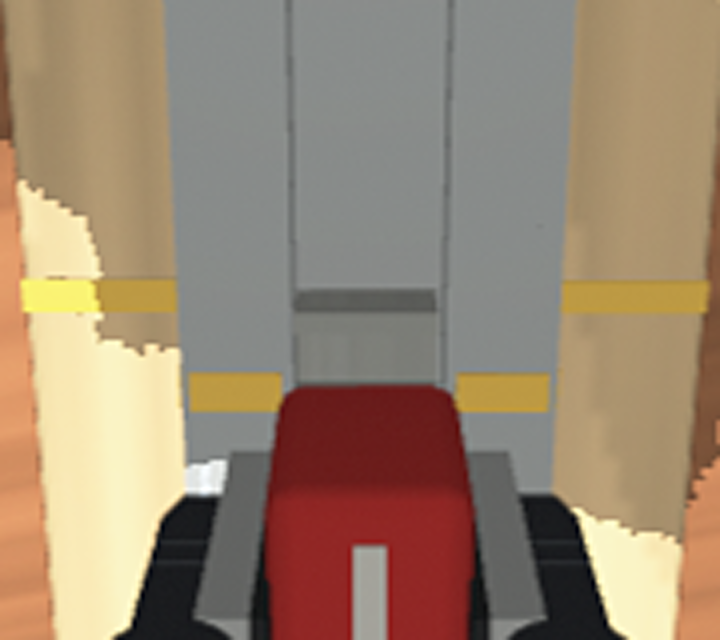

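The crop shows the plate end between the two slot lines, about 1 px close to the left one and 1.5-2 px from the right. I correct 0.5 mm and lower it gently while watching the force.

```bash
python3 -m pendant '[[[0,0.003,0],[0,0,0],1],[[0,0.003,0.02],[0,0,0],1],[[0,0.003,0.04],[0,0,0],1],[[0,0.003,0.06],[0,0,0],1],[[0,0.003,0.06],[0,0,0],1]]' 80; python3 - <<'E'
from h import *
st()
E
```

```text
time_s: 8.75
tcp_pos: [564.3, -5.0, 88.8]
tool_rot: [-0.338, -3.123, 0.0]
wrist_force: [0.5, 0.9, -1.9]
gripper_width: 18.8
grip_force: 81.5
8.75 [564.327  -4.995  88.812] [-0.338 -3.123  0.   ] [ 0.497  0.857 -1.937] [0.01  0.034 0.028] 18.803693684430264 81.51625514030457 q7 0.46570429986063033
```

```bash
python3 -m pendant '[[[0,0,0.02],[0,0,0],1],[[0,0,0.04],[0,0,0],1],[[0,0,0.05],[0,0,0],1],[[0,0,0.05],[0,0,0],1]]' 80; python3 - <<'E'
from h import *
st()
E
```

```text
time_s: 9.25
tcp_pos: [564.5, -4.9, 81.5]
tool_rot: [-0.338, -3.123, 0.0]
wrist_force: [-0.6, -0.0, -1.3]
gripper_width: 19.1
grip_force: 81.5
9.25 [564.481  -4.921  81.509] [-0.338 -3.123  0.   ] [-0.566 -0.009 -1.286] [-0.    -0.027  0.012] 19.055252267628433 81.5169095993042 q7 0.4549463644190136
```

```bash
python3 -m pendant '[[[0,0,0.01],[0,0,0],1],[[0,0,0.025],[0,0,0],1],[[0,0,0.035],[0,0,0],1],[[0,0,0.035],[0,0,0],1]]' 80; python3 -m pendant '[[[0,0,0.01],[0,0,0],1],[[0,0,0.02],[0,0,0],1],[[0,0,0.03],[0,0,0],1],[[0,0,0.03],[0,0,0],1],[[0,0,0.03],[0,0,0],1]]' 80; python3 - <<'E'
from h import *
st()
E
```

```text
time_s: 9.75
tcp_pos: [564.8, -4.9, 76.6]
tool_rot: [0.338, 3.123, -0.0]
wrist_force: [-0.2, -0.8, 3.9]
gripper_width: 19.1
grip_force: 82.2
time_s: 10.38
tcp_pos: [564.8, -4.9, 72.3]
tool_rot: [0.338, 3.123, -0.0]
wrist_force: [-1.7, -0.5, 6.6]
gripper_width: 18.6
grip_force: 82.7
10.375 [564.77   -4.853  72.306] [ 0.338  3.123 -0.   ] [-1.703 -0.468  6.609] [-0.174  0.354  0.082] 18.632062372335206 82.6568591594696 q7 0.4405989442238098
```

```bash
python3 -m pendant '[[[0,0,0.005],[0,0,0],1],[[0,0,0.01],[0,0,0],1],[[0,0,0.01],[0,0,0],1]]' 80; python3 -m pendant '[[[0,0,0],[0,0,0.04],1],[[0,0,0],[0,0,0.08],1],[[0,0,0],[0,0,0.12],1],[[0,0,0],[0,0,0.16],1],[[0,0,0],[0,0,0.16],1]]' 80; python3 - <<'E'
from h import *
st()
E
```

```text
time_s: 10.75
tcp_pos: [564.8, -4.9, 70.9]
tool_rot: [0.338, 3.123, -0.0]
wrist_force: [-2.1, 0.8, 9.2]
gripper_width: 18.8
grip_force: 82.7
time_s: 11.38
tcp_pos: [565.7, -4.4, 71.3]
tool_rot: [1.105, 2.938, 0.002]
wrist_force: [-1.4, -0.5, 7.9]
gripper_width: 18.7
grip_force: 83.0
11.375 [565.674  -4.369  71.265] [1.105 2.938 0.002] [-1.356 -0.508  7.928] [-0.027  0.029 -0.048] 18.721672633256524 82.96305656433105 q7 0.030381970591978405
```

```bash
python3 -m pendant '[[[0,0,0],[0,0,0.04],1],[[0,0,0],[0,0,0.085],1],[[0,0,0],[0,0,0.13],1],[[0,0,0],[0,0,0.17],1],[[0,0,0],[0,0,0.17],1]]' 80; python3 - <<'E'
from h import *
st();print(goal([565,-5,71],np.radians(167.7)))
E
```

```text
time_s: 12.0
tcp_pos: [566.0, -4.4, 71.3]
tool_rot: [1.841, 2.543, 0.003]
wrist_force: [0.4, -0.1, 7.4]
gripper_width: 19.1
grip_force: 82.8
12.0 [565.994  -4.364  71.311] [1.841 2.543 0.003] [ 0.368 -0.137  7.395] [-0.023  0.013  0.018] 19.106241619466804 82.79679536819458 q7 -0.3702205396469586
(array([-0.002, -0.008,  0.002]), array([ 0.001, -0.   ,  0.169]), 'deg', np.float64(30.496863330854673))
```

```bash
python3 -m pendant '[[[0,0,0.002],[0,0,0.04],1],[[0,0,0.002],[0,0,0.085],1],[[0,0,0.002],[0,0,0.13],1],[[0,0,0.002],[0,0,0.17],1],[[0,0,0.002],[0,0,0.17],1]]' 80; python3 -m pendant '[[[0,0,0.002],[0,0,0],1],[[0,0,0.002],[0,0,0],1]]' 80; python3 - <<'E'
from h import *
st();print(goal([565,-5,71],np.radians(167.7)))
E
```

```text
time_s: 12.62
tcp_pos: [566.1, -4.5, 71.0]
tool_rot: [2.447, 1.967, 0.004]
wrist_force: [-0.1, 0.4, 7.7]
gripper_width: 19.0
grip_force: 82.9
time_s: 12.88
tcp_pos: [566.1, -4.6, 70.7]
tool_rot: [2.446, 1.968, 0.005]
wrist_force: [0.1, 0.3, 7.0]
gripper_width: 18.6
grip_force: 82.9
12.875 [566.108  -4.568  70.686] [2.446 1.968 0.005] [0.098 0.292 6.977] [-0.034 -0.043  0.002] 18.638744898575805 82.93868064880371 q7 -0.7374732734229349
(array([-0.004, -0.007, -0.002]), array([ 0.001, -0.   , -0.   ]), 'deg', np.float64(0.20801162519930563))
```

```bash
python3 -m pendant '[[[0,0,-0.008],[0,0,0],1],[[0,0,-0.016],[0,0,0],1],[[0,0,-0.024],[0,0,0],1],[[0,0,-0.03],[0,0,0],1],[[0,0,-0.03],[0,0,0],1]]' 80; python3 - <<'E'
from h import *
st()
E
```

```text
time_s: 13.5
tcp_pos: [566.0, -4.6, 74.8]
tool_rot: [2.447, 1.968, 0.005]
wrist_force: [1.9, -0.5, 4.9]
gripper_width: 19.0
grip_force: 82.6
13.5 [566.047  -4.599  74.817] [2.447 1.968 0.005] [ 1.917 -0.53   4.888] [ 0.027 -0.48   0.024] 19.026352494675443 82.57293105125427 q7 -0.7342533335880282
```

```bash
python3 -m pendant '[[[0,0,-0.004],[0,0,0],1],[[0,0,-0.007],[0,0,0],1],[[0,0,-0.007],[0,0,0],1]]' 80; python3 -m pendant '[[[0,0,-0.003],[0,0,0],1],[[0,0,-0.003],[0,0,0],1]]' 80; python3 - <<'E'
from h import *
st()
E
```

```text
time_s: 13.88
tcp_pos: [565.6, -4.6, 75.6]
tool_rot: [2.447, 1.969, 0.003]
wrist_force: [3.5, -0.1, 4.8]
gripper_width: 18.6
grip_force: 82.5
time_s: 14.12
tcp_pos: [565.1, -4.7, 75.8]
tool_rot: [2.448, 1.969, 0.002]
wrist_force: [3.7, 1.1, 4.0]
gripper_width: 19.4
grip_force: 82.2
14.125 [565.098  -4.717  75.823] [2.448 1.969 0.002] [3.71  1.119 4.02 ] [ 0.12  -1.094  0.017] 19.423537033812124 82.18083143234253 q7 -0.7331883330168715
```

```bash
python3 -m pendant '[[[0,0,0],[0,0,0],1],[[0,0,0],[0,0,0],0.5],[[0,0,0],[0,0,0],0.4],[[0,0,0],[0,0,0],0.3],[[0,0,0],[0,0,0],0.2]]' 20; python3 - <<'E'
from h import *
st();f,K,C=cam("scene");save(f,"s2.png",(160,120,400,300),3.2)
f,K,C=cam("wrist");save(f,"w6.png",None,1.4)
E
```

```text
time_s: 14.75
tcp_pos: [563.8, -5.1, 75.5]
tool_rot: [-2.447, -1.969, 0.002]
wrist_force: [-0.2, -0.4, -0.4]
gripper_width: 34.0
grip_force: 0.0
14.75 [563.767  -5.126  75.479] [-2.447 -1.969  0.002] [-0.174 -0.405 -0.396] [-0.    -0.003  0.054] 34.03341025839035 0.0 q7 -0.7331553557971813
```

View pics/s2.png

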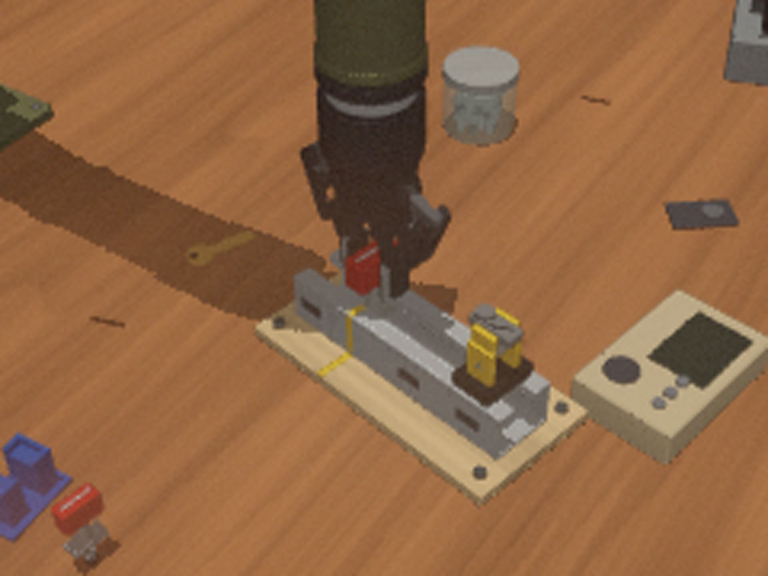

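View pics/w6.png

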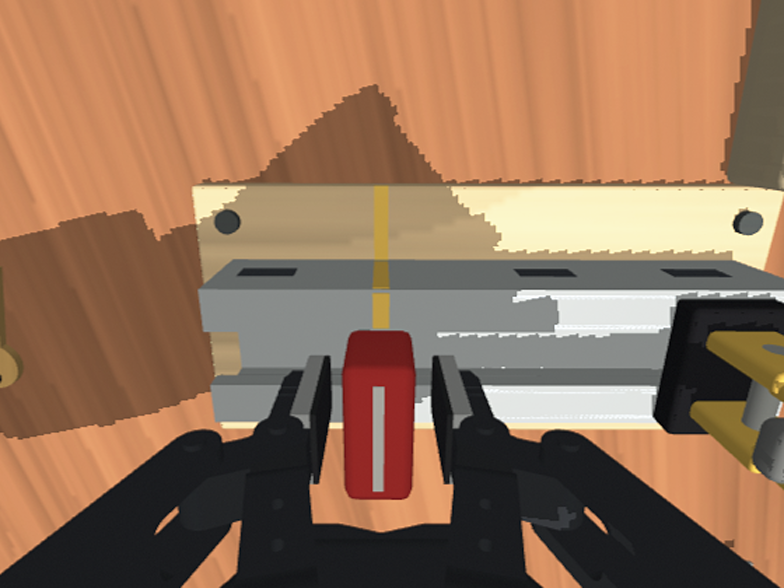

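The pictures show the knob standing upright across the channel at the yellow mark, at (378,415) in the wrist view, with the fingers clear on both sides. I retreat straight up.

```bash
python3 -m pendant '[[[0,0,-0.1],[0,0,0],0.2],[[0,0,-0.35],[0,0,0],0.2],[[0,0,-0.7],[0,0,0],0.2],[[0,0,-0.95],[0,0,0],0.2],[[0,0,-0.95],[0,0,0],0.2]]' 20;  python3 - <<'E'
from h import *
st();f,K,C=cam("wrist");save(f,"w7.png",None,1.4)
def pr(f,K,C,n):
    for t,z in [("nut_grip",87),("nut",38)]:
        for d in r.tip_of(t,f)[:3]: print(n,t,round(d["conf"],2),np.round(d["point"],1),ray(f,K,C,d["point"],z))
pr(f,K,C,"wrist")
m=red(f,150,100,420,330);n,l,s,c=cv2.connectedComponentsWithStats(m.astype(np.uint8));i=1+s[1:,4].argmax()
ys,xs=np.nonzero(l==i);P=np.array([ray(f,K,C,p,101)[:2] for p in np.c_[xs,ys]]);print(s[i],cv2.minAreaRect(P.astype(np.float32)))
A=[(f,K,C)]
f,K,C=cam("scene");pr(f,K,C,"scene")
f,K,C=cam("top");pr(f,K,C,"top")
E
```

```text
time_s: 15.48
tcp_pos: [566.7, -4.5, 222.4]
tool_rot: [2.445, 1.966, 0.01]
wrist_force: [-0.2, -0.3, -0.7]
gripper_width: 34.1
grip_force: 0.0
15.475 [566.659  -4.548 222.416] [2.445 1.966 0.01 ] [-0.157 -0.273 -0.665] [ 0.02  -0.007 -0.014] 34.10171836443483 0.0 q7 -0.6252050990212179
wrist nut_grip 0.91 [264.4 198.7] [561.619  -8.164  87.   ]
wrist nut 0.93 [267.7 181.8] [564.616  -6.682  38.   ]
wrist nut 0.49 [279.3 390.1] [ 521.002 -267.488   38.   ]
[ 255  168   24   58 1103] ((564.6757202148438, -3.1801700592041016), (47.7665901184082, 18.384733200073242), 77.96479034423828)
scene nut_grip 0.7 [276.8 201.2] [561.841  -0.208  87.   ]
scene nut_grip 0.5 [179.4 279.7] [ 534.127 -306.774   87.   ]
scene nut_grip 0.46 [125.9 254.7] [ 391.273 -319.996   87.   ]
scene nut 0.71 [186.3 289. ] [ 528.506 -293.008   38.   ]
scene nut 0.7 [275.9 216.8] [560.868  -4.073  38.   ]
scene nut 0.51 [130.2 267.6] [ 383.208 -317.849   38.   ]
top nut_grip 0.56 [403.9 238. ] [ 518.395 -278.319   87.   ]
top nut 0.45 [412.5 309.1] [ 364.251 -302.625   38.   ]
top nut 0.43 [396.3 241.2] [ 515.111 -272.319   38.   ]
```

View pics/w7.png

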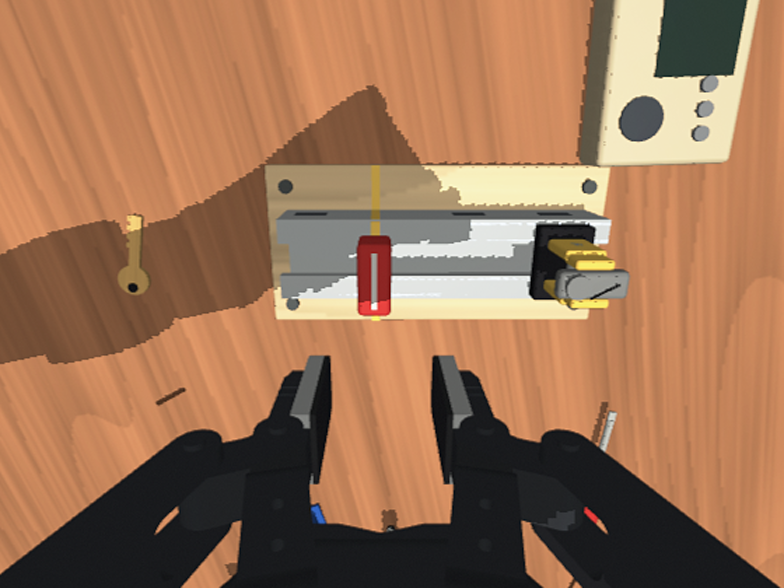

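The nut stands upright across the channel at the mark, at about (374,275), at 78° and so square to the channel. It reached the locked height of 34 mm before release, and the gripper is clear.

```bash
python3 -c "
from station import r
print(r.job_done())"
```

```text
the job is handed in; nothing more can be done
None
```

I handed the job in at about 15.5 s: the nut stands by itself, square across the channel at the yellow mark. The reading at release put it at the 34 mm locked height, though I could not see the grooves on the lips directly. The gripper is clear above it, no contact reading went above about 10 N, and I saw nothing else on the bench moved.

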